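# Open the squeeze-and-turn tablet tub at the health-check desk

## Robot

A 6-joint arm with a two-finger parallel gripper is mounted at the origin on the work surface. World frame = base frame: x ahead of the robot, y to its left, z up, the work surface at z = 0. Lengths are in m, angles in rad, forces in N, time in s.
With the tool pointing down it reaches from about 0.4 to 0.825 m from the base axis. Payload 7 kg.
Tool frame: the origin (TCP) lies on the mounting face of the last link; the fingertips stand 178 mm ahead of it and the grasp point (between the pads) lies 159 mm ahead of it; z points along the fingers, y is the line along which they close (so a half turn about z gives the same grasp; the last joint's range is limited). The gripper opens to 88 mm and grips with 3 to 60 N. Pads are 19 mm wide; open, the fingers measure 130 mm over their backs; the gripper's body (78 mm by 193 mm) begins 47 mm behind the grasp point.
Start: joints at [1.439, 0.359, 0.012, 0, -1.224, -0.288], TCP at [0.275, 0.616, 0.405] pointing down, gripper open.
Joint ranges: [-3.07, 3.07], [-1.43, 2.12], [-1.02, 1.25], [-3.03, 1.67], [-3.05, -0], [-3.03, 3.03]. Speed limits (rad/s): [2.39, 2.39, 3.01, 3.14, 3.14, 3.14].

## Interface

Orientations are given as a unit quaternion [w, x, y, z].
In Python, from bench import robot, cams gives the robot as it stands.
- The arm moves only by the shell command python3 -m pendant 'ROWS' [FORCE]. ROWS is JSON, a list of rows, each an object of numbers: "dx", "dy", "dz": the shift along the tool's x, y, z in cm; "ax", "ay", "az": the turn, a rotation vector about the tool's x, y, z in degrees; "hand": the finger opening in cm, from 0 to 8.76. In form: [{"dx": .., "dy": .., "dz": .., "ax": .., "ay": .., "az": .., "hand": ..}, ...]. A call has 1 to 20 rows; each row shifts and turns the commanded pose from where the row before left it, along the tool's axes as they then stand; what a row does not reach is not made up. A row lasts 1/8 s, in which the tool goes at most 62.5 mm and 10.7 degrees, less where a joint would pass 70% of its speed; a pose out of reach is approached as far as the arm can. A call with a gripper value outside its range is refused whole. The fingers move at their own pace and stop on an object; FORCE is the grip in N (left out, the last holds). Time passes only in rows, so rows that do not move let the fingers close. It gives the time, the measured TCP pose, the force, the opening and the grip force at its end, in the units of the state.
- robot.state(): the state, without advancing time (a new reading comes with each control period).
- cams.get_image(name): name is "side" or "top"; returns the picture (384x512x3 uint8, red, green, blue); there is no depth.
- cams.camera_params(name): a dict with "mtx" (3x3 intrinsics, pixels), "T" (4x4, takes a point from camera to world coordinates). Camera axes: x right, y down, z forward; pixel columns grow to the right and rows downward; lengths in m; the calibration is good to about 2 mm. A picture is of the moment at which its call begins. camera_params takes no time and is no camera call.
- robot.sign_off(): hands the job in; it is judged then, once.
The state is a dict: "t": time; "joint_pos": joint angles; "qvel": joint speeds; "joint_efforts": joint torques, N m; "eef_pos": TCP position; "tool_rot": TCP orientation; "wrist_force": force on the tool from outside, world axes, zero at the start; "ft_torque": the same for the moment, N m; "grip_width": opening from 0.0 (shut) to 1.0 (fully open); "grasp_force": force on a finger pad.
Only numpy, scipy, OpenCV 4.12 (cv2) and the standard library are available. Lean on these libraries where they do the work, as an engineer would, in place of code of your own. Each camera call takes 0.05 s, during which the arm holds its last target. There are 200 camera calls.

## Task

Open the white tub of disinfectant tablets in its holder on the health-check desk: squeeze the two orange side tabs of its blue safety cap together and, keeping them squeezed, turn the cap anticlockwise until it comes free, then lift it off and set it down gently, right way up and flat, in the steel tray. Do not crush the cap or wrench it against its lock or stop, keep the tub seated in its holder, and leave everything else where it is.

Things in the scene. Friction and masses are not known exactly. Their poses are not given: they have to be found in the camera images.
- cap: blue round safety cap, 59 mm across, 36.5 mm tall, about 80 g in all; a white bar across its top points at two orange ribbed tabs on its +y and -y sides. Origin on the axis at the underside of the skirt, z up. Each tab is a flat pad 24 mm wide, from 10.5 to 36.5 mm above the origin, 63 mm over both. The cap starts closed, axes within 3 deg of the tub's, underside 1.5 mm over the shoulder, with little side play
- cap_grip (a point): point on the cap's axis, 26 mm above its underside: the height to grip the tabs at; fingers ending 19 mm lower still pass over the lock posts on the shoulder
- cap_top (a point): centre of the cap's top face, 36.5 mm above its underside. Only with BOTH tabs fully in the cap turns anticlockwise seen from above, against some drag, to an end stop about 56 deg from closed. Only over the last 8 deg before the stop is it free: a sprung liner then pops it up some 2.5 mm, felt as an upward push of several N on the hand, and it lifts off. Before that, pulling up lifts the tub with it. From 35 deg on the tabs no longer meet the posts
- tab_a (a joint): inward travel of the orange tab on the cap's +y side, m: 0 out, 0.0045 fully in. It slides straight in against a spring, about 4.5 N to start and 10.5 N fully in, and springs back when let go. Its tooth catches a lock post on the tub's shoulder until it is in by 3.6 mm
- tab_b (a joint): the same for the tab on the cap's -y side, m. The light cap cracks if it is squeezed with more than about 22 N a side, and is damaged if it is turned hard against its lock or end stop
- tub: white square tablet tub with a pale green and blue label, 78 x 78 mm, flat shoulder 90 mm above its underside, about 0.3 to 0.5 kg, standing loosely in the holder (0.75 mm play each way). Origin: centre of its underside, z up
- neck_top (a point): centre of the tub's mouth, 118 mm above its underside: top of the round neck, 31 mm across (41 mm over its lugs), 28 mm above the shoulder. Two white lock posts, 7 mm high, stand on the shoulder under the cap's edge, within 27 mm of the axis
- holder: grey plastic holder screwed to the desk (underside at z = 0): foot 105 x 125 x 4 mm with a square well, 79.5 mm inside and 36 mm deep, rim 40 mm above the desk. Origin: centre of its underside; the tub's underside is 4 mm above it
- tray: flat stainless steel tray, fixed on the desk (underside at z = 0), 240 (its x) x 180 (its y) x 14 mm, walls and floor 2 mm. Origin: centre of its underside, so the inner floor is 2 mm above it. The thermometer lies in it along y near x = +95 mm; the rest is free
- thermometer: white digital thermometer with a steel tip, 115 x 18 x 11 mm, lying in the tray; a bystander. Origin: middle of the underside of its white body
- sanitiser: clear pump bottle of hand sanitiser with a blue label band and white pump, 66 mm across, 183 mm tall; a bystander. Origin: centre of its underside
- pen_cup: black pen cup with four pens, 76 mm across, 145 mm tall; a bystander. Origin: centre of its underside
- stapler: red and black stapler, 125 x 30 x 45 mm; a bystander. Origin: centre of its underside
- stamp: self-inking date stamp, black foot, grey waist and green top, 58 x 28 x 56 mm; a bystander. Origin: centre of its underside
- mug: blue mug, 82 mm across, 92 mm tall; a bystander. Origin: centre of its underside
- spare_jar: round amber jar with a plain white lid, 68 mm across, 105 mm tall (not the tub of this task); a bystander. Origin: centre of its underside

How it is judged:
By the outcome, as a careful person would: the job done as asked, in the order asked, and still so for the second after the job is handed in, with the robot touching nothing.
It also fails if it takes over 51 s, if anything falls off the work surface, if the arm or the gripper's body presses on something with over 40 N, if the wrist force passes 120 N, or if a joint passes its speed limit or range.

## Working session

There is one attempt and no reset: what is moved stays moved. The work goes in short steps, Python scripts to look and compute and a shell command to move; the robot and the scene stay as the last step left them, time stands still between calls to the robot, and variables do not carry over. Pictures are saved under pics/ and viewed, at most 10 in all, crops included, and the job is handed in when it is done.

```bash
mkdir -p pics; python3 - <<'E'
from bench import robot,cams
import cv2,numpy as np
print(robot.state())
for n in("top","side"):
    cv2.imwrite(f"pics/{n}0.png",cams.get_image(n)[:,:,::-1]); p=cams.camera_params(n); print(n,np.round(p["mtx"],1).tolist(),np.round(p["T"],4).tolist())
E
```

```text
{'t': 0.0, 'joint_pos': array([ 1.43908170e+00,  3.59380039e-01,  1.10956081e-02, -3.44138566e-04,
       -1.22413951e+00, -2.88118344e-01]), 'qvel': array([-0.00065127, -0.00108509, -0.00075832,  0.00071307, -0.00086414,
       -0.00023412]), 'joint_efforts': array([ 2.21019204e-04, -5.82716596e+01,  2.93053347e+01,  6.99751407e+00,
        6.99750308e-03, -1.34531742e-04]), 'eef_pos': array([0.27504719, 0.61621084, 0.40374397]), 'tool_rot': array([ 8.23956306e-04,  9.78035773e-01, -2.08435454e-01, -9.77152889e-05]), 'wrist_force': array([0.58858535, 0.42065615, 1.02872514]), 'ft_torque': array([0.00038471, 0.00518246, 0.04890421]), 'grasp_force': 0.0, 'grip_width': 1.0020624868533268}
top [[352.2, 0.0, 263.8], [0.0, 352.2, 189.7], [0.0, 0.0, 1.0]] [[-0.0081, -0.9813, 0.1921, 0.496], [-0.9996, 0.0025, -0.0292, -0.012], [0.0282, -0.1922, -0.9809, 0.8906], [0.0, 0.0, 0.0, 1.0]]
side [[419.3, 0.0, 252.6], [0.0, 419.3, 192.4], [0.0, 0.0, 1.0]] [[0.9403, -0.2072, 0.2701, 0.3257], [-0.3403, -0.5501, 0.7626, -0.8891], [-0.0095, -0.809, -0.5878, 0.7719], [0.0, 0.0, 0.0, 1.0]]
```

View pics/top0.png

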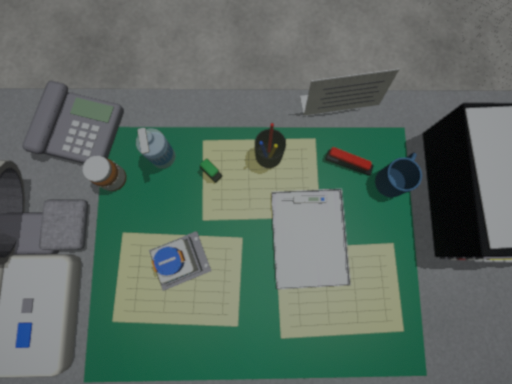

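View pics/side0.png

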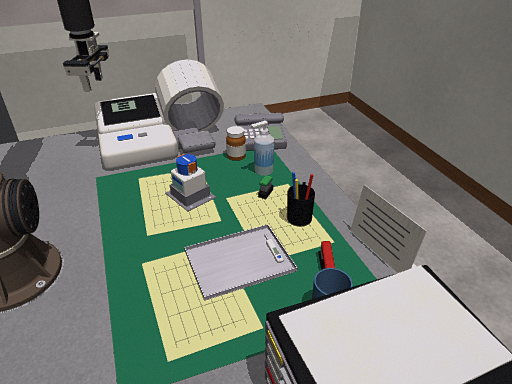

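The top view shows the blue cap at about (168,261), with the bar nearly along image x, and the tray centred near (310,238). The side view shows the cap at (186,162) and the tray at (240,260). Next I'll measure these by segmentation.

```bash
cat > h.py <<'E'
from bench import robot,cams
import cv2,numpy as np
def ray(n,uv):
    p=cams.camera_params(n);K,T=p["mtx"],p["T"]
    return T[:3,3],T[:3,:3]@np.linalg.inv(K)@np.r_[uv,1]
def at(n,uv,z):
    o,d=ray(n,uv);return (o+d*(z-o[2])/d[2])
def proj(n,X):
    p=cams.camera_params(n);T=np.linalg.inv(p["T"]);c=(T[:3,:3]@np.transpose(X)).T+T[:3,3]
    q=(p["mtx"]@c.T).T;return q[:,:2]/q[:,2:]
E
python3 - <<'E'
from h import *
a=cv2.imread("pics/top0.png");s=cv2.imread("pics/side0.png")
h=cv2.cvtColor(a,cv2.COLOR_BGR2HSV)
c=h[235:290,145:215]
blue=cv2.inRange(c,(100,150,80),(125,255,255));org=cv2.inRange(c,(3,120,90),(20,255,255))
# orange blobs
n,_,st,ce=cv2.connectedComponentsWithStats(org);print("orange",[(st[i,4],np.round(ce[i]+[145,235],1)) for i in range(1,n)])
cn=max(cv2.findContours(blue,0,2)[0],key=cv2.contourArea);hull=cv2.convexHull(cn)
print("ell",cv2.fitEllipse(hull+np.array([145,235])))
# metric top plane: rectify at z=.132
def warp(img,n,z,cx,cy,half,sc):
    # out pixel (u,v)-> x=cx+half - v/sc, y=cy+half-u/sc
    N=int(2*half*sc);q=np.array([[0,0],[N,0],[N,N],[0,N]],np.float32)
    X=np.c_[cx+half-q[:,1]/sc,cy+half-q[:,0]/sc,np.full(4,z)]
    return cv2.warpPerspective(img,cv2.getPerspectiveTransform(proj(n,X).astype(np.float32),q),(N,N),flags=cv2.INTER_CUBIC)
p=at("top",(168,261),.132);print("cap",p, "side",at("side",(186,158),.132))
w=np.hstack([warp(a,"top",.132,p[0],p[1],.07,2800),warp(s,"side",.132,p[0],p[1],.07,2800)])
for k in(0,392):
    cv2.drawMarker(w,(k+196,196),(0,0,0),0,12)
cv2.imwrite("pics/w.png",w)
t=cv2.inRange(h,(0,0,0),(180,60,255))
print("tray",[np.round(at("top",u,.014),3).tolist() for u in((272,191),(343,190),(348,287),(277,288))])
E
```

```text
orange [(np.int32(22), array([181.2, 255.5])), (np.int32(3), array([152., 262.])), (np.int32(10), array([153.8, 268.1]))]
ell ((167.2979278564453, 260.76593017578125), (25.450817108154297, 26.935583114624023), 168.85423278808594)
cap [0.49286267 0.16750485 0.132     ] side [0.49524274 0.17177119 0.132     ]
tray [[0.664, -0.059, 0.014], [0.666, -0.24, 0.014], [0.427, -0.24, 0.014], [0.426, -0.068, 0.014]]
```

View pics/w.png

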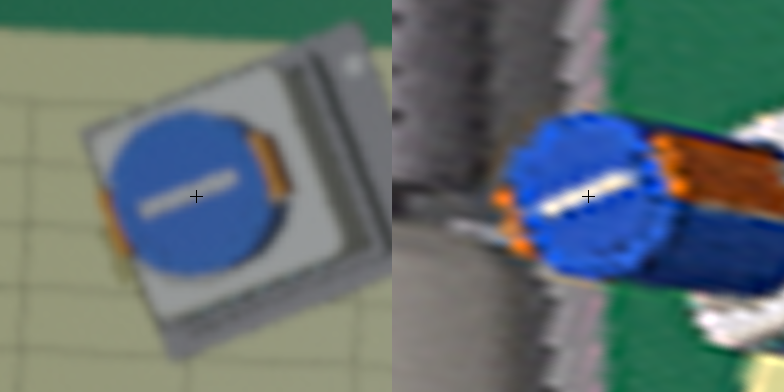

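The warped crops put the cap centre at about (0.493, 0.168) in both cameras, agreeing to about 1 mm, with the bar line at about 109° in world. The tray corners give 0.24 x 0.18 m with its centre at about (0.546, -0.151). Next is the move to above the cap: translate, then turn 43° anticlockwise.

```bash
python3 -m pendant '[{"dx":2,"dy":1.7},{"dx":4,"dy":3.3,"dz":0.4},{"dx":4,"dy":3.3,"dz":0.4},{"dx":4,"dy":3.3,"dz":0.4},{"dx":4,"dy":3.3,"dz":0.4},{"dx":4,"dy":3.3,"dz":0.4},{"dx":4,"dy":3.3,"dz":0.4},{"dx":4,"dy":3.3,"dz":0.4},{"dx":4,"dy":3.3,"dz":0.4},{"dx":3,"dy":2.5,"dz":0.4},{"dx":1.2,"dy":1.2},{"az":-8.66},{"az":-8.66},{"az":-8.66},{"az":-8.66},{"az":-8.66},{},{},{}]' 15
cat >> h.py <<'E'
from scipy.spatial.transform import Rotation as Ro
def pose():
    s=robot.state();q=s["tool_rot"];R=Ro.from_quat([q[1],q[2],q[3],q[0]]).as_matrix()
    return s["eef_pos"],R,s
def rep(target=None):
    p,R,s=pose();y=R[:,1]
    print("t",s["t"],"p",p.round(4),"yaw_y",np.degrees(np.arctan2(y[1],y[0])).round(2),"z",R[:,2].round(4),"F",s["wrist_force"].round(2),"Ftool",(R.T@s["wrist_force"]).round(2),"M",s["ft_torque"].round(3),"w_mm",s["grip_width"]*87.6,"g",s["grasp_force"],"q6",s["joint_pos"][5].round(3))
    if target is not None: print("tool cm",(R.T@(np.array(target)-p)*100).round(2))
E
python3 - <<'E'
from h import *
rep([.4932,.1682,.2815])
for n in("top","side"): cv2.imwrite(f"pics/{n}1.png",cams.get_image(n)[:,:,::-1])
E
```

```text
t 0.1 p [0.2751 0.6162 0.4038] yaw_y -114.06 z [-5.0e-04 -1.4e-03 -1.0e+00] F [-0.05 -0.08 -0.58] Ftool [-0.01  0.09  0.58] M [0.017 0.005 0.006] w_mm 87.47194337275458 g 0.0 q6 -0.288
tool cm [38.18 32.   12.28]validation failed for argument at $[0]...
```

```bash
python3 -m pendant '[{"dx":2,"dy":1.7,"dz":0,"ax":0,"ay":0,"az":0,"hand":8.7}]' 15;echo; python3 -m pendant '[{"dx":2,"dy":1.7,"hand":8.7}]' ; echo; python3 -m pendant --help | head -30
```

```text
t: 0.32
eef_pos: [0.286, 0.5934, 0.4037]
tool_rot: [0.0, 0.978, -0.208, -0.0]
wrist_force: [1.3, -0.7, 0.3]
grip_width: 0.994
grasp_force: 0.0

validation failed for argument at $[0]...
invalid input: not JSON, or not a number
```

```bash
python3 -m pendant '[{"dx":4,"dy":3.4,"dz":0.4,"ax":0,"ay":0,"az":0,"hand":8.7},{"dx":4,"dy":3.4,"dz":0.4,"ax":0,"ay":0,"az":0,"hand":8.7},{"dx":4,"dy":3.4,"dz":0.4,"ax":0,"ay":0,"az":0,"hand":8.7},{"dx":4,"dy":3.4,"dz":0.4,"ax":0,"ay":0,"az":0,"hand":8.7},{"dx":4,"dy":3.4,"dz":0.4,"ax":0,"ay":0,"az":0,"hand":8.7},{"dx":4,"dy":3.4,"dz":0.4,"ax":0,"ay":0,"az":0,"hand":8.7},{"dx":4,"dy":3.4,"dz":0.4,"ax":0,"ay":0,"az":0,"hand":8.7},{"dx":4,"dy":3.4,"dz":0.4,"ax":0,"ay":0,"az":0,"hand":8.7},{"dx":3,"dy":2.3,"dz":0.4,"ax":0,"ay":0,"az":0,"hand":8.7},{"dx":1.2,"dy":0.8,"dz":0.4,"ax":0,"ay":0,"az":0,"hand":8.7},{"dx":0,"dy":0,"dz":0,"ax":0,"ay":0,"az":-8.7,"hand":8.7},{"dx":0,"dy":0,"dz":0,"ax":0,"ay":0,"az":-8.7,"hand":8.7},{"dx":0,"dy":0,"dz":0,"ax":0,"ay":0,"az":-8.7,"hand":8.7},{"dx":0,"dy":0,"dz":0,"ax":0,"ay":0,"az":-8.7,"hand":8.7},{"dx":0,"dy":0,"dz":0,"ax":0,"ay":0,"az":-8.7,"hand":8.7},{"dx":0,"dy":0,"dz":0,"ax":0,"ay":0,"az":0,"hand":8.7},{"dx":0,"dy":0,"dz":0,"ax":0,"ay":0,"az":0,"hand":8.7}]' 15
python3 - <<'E'
from h import *
rep([.4932,.1682,.2815])
for n in("top","side"): cv2.imwrite(f"pics/{n}1.png",cams.get_image(n)[:,:,::-1])
a=cv2.imread("pics/side1.png")[90:220,110:270];cv2.imwrite("pics/s1c.png",cv2.resize(a,None,fx=4,fy=4,interpolation=cv2.INTER_CUBIC))
E
```

```text
t: 2.45
eef_pos: [0.4935, 0.1688, 0.3646]
tool_rot: [-0.0, 0.986, 0.167, -0.0]
wrist_force: [0.5, -0.3, -0.6]
grip_width: 0.99
grasp_force: 0.0
t 2.45 p [0.4935 0.1688 0.3646] yaw_y -70.72 z [-0.  0. -1.] F [ 0.53 -0.3  -0.59] Ftool [0.4  0.46 0.59] M [-0.081 -0.021  0.039] w_mm 86.75311142650811 g 0.0 q6 1.201
tool cm [-0.04  0.05  8.31]
```

View pics/s1c.png

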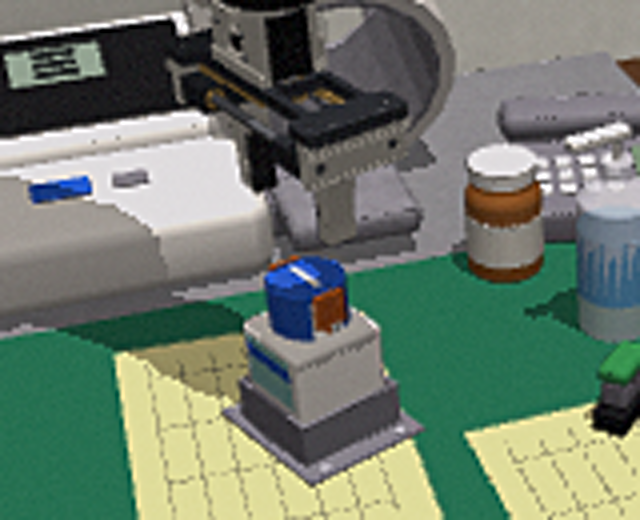

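The gripper is aligned above the cap and the path down is clear. Descending now.

```bash
python3 -m pendant '[{"dx":0,"dy":0,"dz":2,"ax":0,"ay":0,"az":0,"hand":8.0},{"dx":0,"dy":0,"dz":2,"ax":0,"ay":0,"az":0,"hand":7.6},{"dx":0,"dy":0,"dz":2,"ax":0,"ay":0,"az":0,"hand":7.4},{"dx":0,"dy":0.1,"dz":1.5,"ax":0,"ay":0,"az":0,"hand":7.4},{"dx":0,"dy":0,"dz":0.8,"ax":0,"ay":0,"az":0,"hand":7.4},{"dx":0,"dy":0,"dz":0,"ax":0,"ay":0,"az":0,"hand":7.0},{"dx":0,"dy":0,"dz":0,"ax":0,"ay":0,"az":0,"hand":6.6},{"dx":0,"dy":0,"dz":0,"ax":0,"ay":0,"az":0,"hand":6.6},{"dx":0,"dy":0,"dz":0,"ax":0,"ay":0,"az":0,"hand":6.6}]' 15
python3 - <<'E'
from h import *
rep([.4932,.1682,.2815])
E
```

```text
t: 3.68
eef_pos: [0.494, 0.1679, 0.2823]
tool_rot: [-0.0, 0.986, 0.169, 0.001]
wrist_force: [-1.2, 3.2, 1.7]
grip_width: 0.755
grasp_force: 1.3
t 3.675 p [0.494  0.1679 0.2823] yaw_y -70.54 z [ 0.0012  0.0011 -1.    ] F [-1.21  3.21  1.65] Ftool [-0.07 -3.43 -1.65] M [0.825 0.43  0.012] w_mm 66.09792100542717 g 1.2836302444338799 q6 1.207
tool cm [-0.07 -0.06  0.08]
```

One finger touched early, so the cap sits toward tool −y. Shifting that way.

```bash
python3 -m pendant '[{"dx":0,"dy":-0.1,"dz":0,"ax":0,"ay":0,"az":0,"hand":6.6},{"dx":0,"dy":-0.1,"dz":0,"ax":0,"ay":0,"az":0,"hand":6.6},{"dx":0,"dy":0,"dz":0,"ax":0,"ay":0,"az":0,"hand":6.4},{"dx":0,"dy":0,"dz":0,"ax":0,"ay":0,"az":0,"hand":6.4},{"dx":0,"dy":0,"dz":0,"ax":0,"ay":0,"az":0,"hand":6.4}]' 15
python3 - <<'E'
from h import *
rep([.4932,.1682,.2815])
E
```

```text
t: 4.3
eef_pos: [0.4932, 0.1693, 0.2816]
tool_rot: [0.0, 0.986, 0.169, -0.0]
wrist_force: [0.3, 0.3, -0.4]
grip_width: 0.732
grasp_force: 0.0
t 4.3 p [0.4932 0.1693 0.2816] yaw_y -70.56 z [-1.e-04 -2.e-04 -1.e+00] F [ 0.29  0.33 -0.37] Ftool [ 0.39 -0.21  0.37] M [-0.129 -0.096  0.009] w_mm 64.1256856998414 g 0.0 q6 1.203
tool cm [-0.04  0.11  0.01]
```

Free at 64 mm, so centred within 0.5 mm. Squeezing.

```bash
python3 -m pendant '[{"dx":0,"dy":0,"dz":0,"ax":0,"ay":0,"az":0,"hand":6.0},{"dx":0,"dy":0,"dz":0,"ax":0,"ay":0,"az":0,"hand":5.7},{"dx":0,"dy":0,"dz":0,"ax":0,"ay":0,"az":0,"hand":5.3},{"dx":0,"dy":0,"dz":0,"ax":0,"ay":0,"az":0,"hand":5.0},{"dx":0,"dy":0,"dz":0,"ax":0,"ay":0,"az":0,"hand":5.0},{"dx":0,"dy":0,"dz":0,"ax":0,"ay":0,"az":0,"hand":5.0},{"dx":0,"dy":0,"dz":0,"ax":0,"ay":0,"az":0,"hand":5.0},{"dx":0,"dy":0,"dz":0,"ax":0,"ay":0,"az":0,"hand":5.0}]' 15
python3 - <<'E'
from h import *
rep([.4932,.1682,.2815])
E
```

```text
t: 5.3
eef_pos: [0.4932, 0.1694, 0.2817]
tool_rot: [0.0, 0.986, 0.169, 0.0]
wrist_force: [-0.7, -1.1, 3.1]
grip_width: 0.619
grasp_force: 14.9
t 5.3 p [0.4932 0.1694 0.2817] yaw_y -70.55 z [ 0. -0. -1.] F [-0.73 -1.12  3.06] Ftool [-1.06  0.81 -3.06] M [-0.294  0.47   0.045] w_mm 54.21546036307738 g 14.885447770357132 q6 1.203
tool cm [-0.04  0.11  0.02]
```

Opening is 54.2 mm, so both tabs are fully in at 14.9 N. Turning in small steps.

```bash
python3 -m pendant '[{"dx":0,"dy":0,"dz":0,"ax":0,"ay":0,"az":-1.5,"hand":5.0},{"dx":0,"dy":0,"dz":0,"ax":0,"ay":0,"az":-1.5,"hand":5.0},{"dx":0,"dy":0,"dz":0,"ax":0,"ay":0,"az":-1.5,"hand":5.0},{"dx":0,"dy":0,"dz":0,"ax":0,"ay":0,"az":-1.5,"hand":5.0}]'
python3 - <<'E'
from h import *
rep()
E
```

```text
t: 5.8
eef_pos: [0.4933, 0.1695, 0.2817]
tool_rot: [-0.0, 0.975, 0.221, 0.0]
wrist_force: [-1.4, 0.0, 2.7]
grip_width: 0.619
grasp_force: 14.8
t 5.8 p [0.4933 0.1695 0.2817] yaw_y -64.45 z [ 3.e-04  2.e-04 -1.e+00] F [-1.44  0.02  2.69] Ftool [-1.29 -0.64 -2.69] M [-0.101  0.037 -0.139] w_mm 54.22232049222356 g 14.824426621198654 q6 1.309
```

```bash
python3 -m pendant '[{"dx":0,"dy":0,"dz":0,"ax":0,"ay":0,"az":-3,"hand":5.0},{"dx":0,"dy":0,"dz":0,"ax":0,"ay":0,"az":-3,"hand":5.0},{"dx":0,"dy":0,"dz":0,"ax":0,"ay":0,"az":-3,"hand":5.0},{"dx":0,"dy":0,"dz":0,"ax":0,"ay":0,"az":-3,"hand":5.0},{"dx":0,"dy":0,"dz":0,"ax":0,"ay":0,"az":-3,"hand":5.0},{"dx":0,"dy":0,"dz":0,"ax":0,"ay":0,"az":-3,"hand":5.0},{"dx":0,"dy":0,"dz":0,"ax":0,"ay":0,"az":-3,"hand":5.0},{"dx":0,"dy":0,"dz":0,"ax":0,"ay":0,"az":-3,"hand":5.0}]'
python3 - <<'E'
from h import *
rep()
for n in("top","side"): cv2.imwrite(f"pics/{n}2.png",cams.get_image(n)[:,:,::-1])
a=cv2.imread("pics/side2.png")[130:210,150:230];b=cv2.imread("pics/top2.png")[220:300,130:210]
cv2.imwrite("pics/c2.png",cv2.resize(np.hstack([a,b]),None,fx=5,fy=5,interpolation=cv2.INTER_CUBIC))
E
```

```text
t: 6.8
eef_pos: [0.4933, 0.1695, 0.2818]
tool_rot: [-0.0, 0.908, 0.42, 0.0]
wrist_force: [-0.0, 0.0, 3.9]
grip_width: 0.619
grasp_force: 14.8
t 6.8 p [0.4933 0.1695 0.2818] yaw_y -40.39 z [ 4.e-04  3.e-04 -1.e+00] F [-0.03  0.01  3.87] Ftool [-0.01 -0.03 -3.87] M [-0.015 -0.01  -0.197] w_mm 54.244637988625385 g 14.83343705534935 q6 1.729
```

View pics/c2.png

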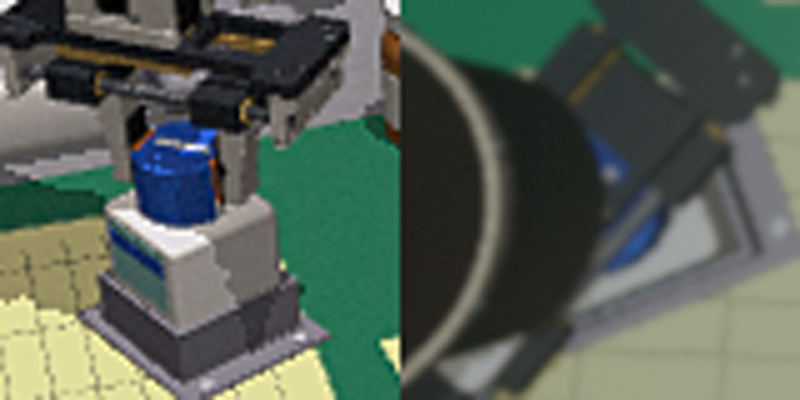

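The side crop (cap at 180,170) shows the bar turned along with the fingers and the tub still seated. 30° done, and I'm continuing to about 46°.

```bash
python3 -m pendant '[{"dx":0,"dy":0,"dz":0,"ax":0,"ay":0,"az":-3,"hand":5.0},{"dx":0,"dy":0,"dz":0,"ax":0,"ay":0,"az":-3,"hand":5.0},{"dx":0,"dy":0,"dz":0,"ax":0,"ay":0,"az":-3,"hand":5.0},{"dx":0,"dy":0,"dz":0,"ax":0,"ay":0,"az":-3,"hand":5.0},{"dx":0,"dy":0,"dz":0,"ax":0,"ay":0,"az":-2,"hand":5.0},{"dx":0,"dy":0,"dz":0,"ax":0,"ay":0,"az":-1,"hand":5.0},{"dx":0,"dy":0,"dz":0,"ax":0,"ay":0,"az":-1,"hand":5.0}]'
python3 -c "
from h import *
rep()"
python3 -m pendant '[{"dx":0,"dy":0,"dz":0,"ax":0,"ay":0,"az":-1,"hand":5.0},{"dx":0,"dy":0,"dz":0,"ax":0,"ay":0,"az":-1,"hand":5.0}]'
python3 -c "
from h import *
rep()"
```

```text
t: 7.78
eef_pos: [0.4933, 0.1695, 0.2819]
tool_rot: [0.0, 0.841, 0.541, 0.0]
wrist_force: [-1.0, 0.0, 6.4]
grip_width: 0.612
grasp_force: 14.8
t 7.775 p [0.4933 0.1695 0.2819] yaw_y -24.54 z [ 5.e-04  2.e-04 -1.e+00] F [-0.98  0.01  6.38] Ftool [-0.39 -0.89 -6.38] M [-0.06   0.153 -0.101] w_mm 53.62900655423748 g 14.845097959041595 q6 2.006
t: 8.02
eef_pos: [0.4934, 0.1695, 0.2821]
tool_rot: [0.0, 0.832, 0.555, 0.0]
wrist_force: [-0.9, -0.2, 7.8]
grip_width: 0.612
grasp_force: 14.9
t 8.025 p [0.4934 0.1695 0.2821] yaw_y -22.53 z [ 7.e-04  3.e-04 -1.e+00] F [-0.95 -0.21  7.82] Ftool [-0.55 -0.79 -7.82] M [-0.095  0.324 -0.091] w_mm 53.60013864270083 g 14.853767305612564 q6 2.041
```

```bash
python3 -m pendant '[{"dx":0,"dy":0,"dz":0,"ax":0,"ay":0,"az":-1,"hand":5.0},{"dx":0,"dy":0,"dz":0,"ax":0,"ay":0,"az":-1,"hand":5.0}]'
python3 -c "
from h import *
rep()"
python3 -m pendant '[{"dx":0,"dy":0,"dz":0,"ax":0,"ay":0,"az":-1,"hand":5.0},{"dx":0,"dy":0,"dz":0,"ax":0,"ay":0,"az":-1,"hand":5.0},{"dx":0,"dy":0,"dz":0,"ax":0,"ay":0,"az":0,"hand":5.0}]'
python3 -c "
from h import *
rep()"
```

```text
t: 8.28
eef_pos: [0.4935, 0.1696, 0.2824]
tool_rot: [0.0, 0.822, 0.57, 0.001]
wrist_force: [-1.8, 0.6, 9.3]
grip_width: 0.614
grasp_force: 14.9
t 8.275 p [0.4935 0.1696 0.2824] yaw_y -20.52 z [ 1.1e-03  4.0e-04 -1.0e+00] F [-1.79  0.6   9.29] Ftool [-0.06 -1.88 -9.29] M [-0.166  0.452 -0.048] w_mm 53.778572365103955 g 14.859554171562195 q6 2.076
t: 8.65
eef_pos: [0.4935, 0.1696, 0.2826]
tool_rot: [0.0, 0.812, 0.584, 0.001]
wrist_force: [-1.8, -0.1, 10.5]
grip_width: 0.616
grasp_force: 14.9
t 8.65 p [0.4935 0.1696 0.2826] yaw_y -18.53 z [ 1.4e-03  5.0e-04 -1.0e+00] F [-1.75 -0.07 10.46] Ftool [ -0.61  -1.63 -10.46] M [-0.233  0.546 -0.074] w_mm 53.95358519284878 g 14.8766228556633 q6 2.11
```

At 52° the upward push is about 10 N, so the cap is free. Lifting slowly.

```bash
python3 -m pendant '[{"dx":0,"dy":0,"dz":-0.1,"ax":0,"ay":0,"az":0,"hand":5.0},{"dx":0,"dy":0,"dz":-0.1,"ax":0,"ay":0,"az":0,"hand":5.0},{"dx":0,"dy":0,"dz":0,"ax":0,"ay":0,"az":0,"hand":5.0}]'
python3 -c "
from h import *
rep()"
python3 -m pendant '[{"dx":0,"dy":0,"dz":-0.1,"ax":0,"ay":0,"az":0,"hand":5.0},{"dx":0,"dy":0,"dz":-0.1,"ax":0,"ay":0,"az":0,"hand":5.0},{"dx":0,"dy":0,"dz":0,"ax":0,"ay":0,"az":0,"hand":5.0}]'
python3 -c "
from h import *
rep()"
```

```text
t: 9.02
eef_pos: [0.4935, 0.1695, 0.2841]
tool_rot: [0.0, 0.812, 0.584, 0.001]
wrist_force: [0.1, -0.1, 6.6]
grip_width: 0.613
grasp_force: 14.9
t 9.025 p [0.4935 0.1695 0.2841] yaw_y -18.55 z [ 1.e-03  4.e-04 -1.e+00] F [ 0.13 -0.1   6.63] Ftool [-0.04  0.16 -6.63] M [-0.07  -0.125  0.052] w_mm 53.67606885418754 g 14.886939078569412 q6 2.11
t: 9.4
eef_pos: [0.493, 0.1693, 0.2853]
tool_rot: [-0.0, 0.812, 0.584, -0.0]
wrist_force: [1.0, 0.5, -1.2]
grip_width: 0.613
grasp_force: 14.9
t 9.4 p [0.493  0.1693 0.2853] yaw_y -18.56 z [-7.e-04 -3.e-04 -1.e+00] F [ 0.99  0.46 -1.24] Ftool [0.75 0.8  1.24] M [ 0.041 -0.159  0.035] w_mm 53.672087666028844 g 14.889610558748245 q6 2.11
```

Wrist force is about −1 N, which is just the cap's weight. Lifting clear and turning the wrist back.

```bash
python3 -m pendant '[{"dx":0,"dy":0,"dz":-0.3,"ax":0,"ay":0,"az":0,"hand":5.0},{"dx":0,"dy":0,"dz":-0.5,"ax":0,"ay":0,"az":0,"hand":5.0},{"dx":0,"dy":0,"dz":-0.7,"ax":0,"ay":0,"az":0,"hand":5.0},{"dx":0,"dy":0,"dz":-0.8,"ax":0,"ay":0,"az":0,"hand":5.0},{"dx":0,"dy":0,"dz":-1,"ax":0,"ay":0,"az":0,"hand":5.0},{"dx":0,"dy":0,"dz":-1.2,"ax":0,"ay":0,"az":0,"hand":5.0},{"dx":0,"dy":0,"dz":-1.2,"ax":0,"ay":0,"az":0,"hand":5.0},{"dx":0,"dy":0,"dz":-1.2,"ax":0,"ay":0,"az":0,"hand":5.0},{"dx":0,"dy":0,"dz":-0.6,"ax":0,"ay":0,"az":0,"hand":5.0},{"dx":0,"dy":0,"dz":0,"ax":0,"ay":0,"az":4,"hand":5.0},{"dx":0,"dy":0,"dz":0,"ax":0,"ay":0,"az":8,"hand":5.0},{"dx":0,"dy":0,"dz":0,"ax":0,"ay":0,"az":8,"hand":5.0},{"dx":0,"dy":0,"dz":0,"ax":0,"ay":0,"az":8,"hand":5.0},{"dx":0,"dy":0,"dz":0,"ax":0,"ay":0,"az":8,"hand":5.0},{"dx":0,"dy":0,"dz":0,"ax":0,"ay":0,"az":8,"hand":5.0},{"dx":0,"dy":0,"dz":0,"ax":0,"ay":0,"az":4,"hand":5.0},{"dx":0,"dy":0,"dz":0,"ax":0,"ay":0,"az":0,"hand":5.0}]'
python3 - <<'E'
from h import *
for n in("top","side"): cv2.imwrite(f"pics/{n}3.png",cams.get_image(n)[:,:,::-1])
rep([.515,-.152,.36])
a=cv2.imread("pics/side3.png")[100:220,130:290]
cv2.imwrite("pics/c3.png",cv2.resize(a,None,fx=4,fy=4,interpolation=cv2.INTER_CUBIC))
# tray outline + a cap-sized disc at target for checking
E
```

```text
t: 11.52
eef_pos: [0.4932, 0.1694, 0.3606]
tool_rot: [0.0, 0.979, 0.203, -0.0]
wrist_force: [0.3, 0.0, -0.6]
grip_width: 0.615
grasp_force: 14.9
t 11.625 p [0.4932 0.1694 0.3606] yaw_y -66.46 z [-2.e-04 -1.e-04 -1.e+00] F [-0.53 -0.45 -0.46] Ftool [-0.66  0.2   0.46] M [-0.059 -0.075 -0.014] w_mm 53.858450335100606 g 14.888362884521484 q6 1.274
tool cm [-10.84  30.33   0.07]
```

View pics/c3.png

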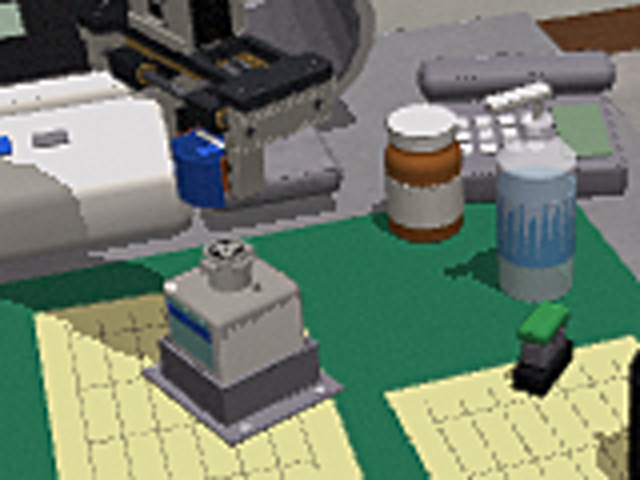

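The cap is off and held level, and the tub is seated with its neck open at (228,250) in the crop. Moving over the tray.

```bash
python3 -m pendant '[{"dx":-0.5,"dy":1.5,"dz":0,"ax":0,"ay":0,"az":0,"hand":5.0},{"dx":-1,"dy":3,"dz":0,"ax":0,"ay":0,"az":0,"hand":5.0},{"dx":-1.3,"dy":3.5,"dz":0,"ax":0,"ay":0,"az":0,"hand":5.0},{"dx":-1.3,"dy":3.5,"dz":0,"ax":0,"ay":0,"az":0,"hand":5.0},{"dx":-1.3,"dy":3.5,"dz":0,"ax":0,"ay":0,"az":0,"hand":5.0},{"dx":-1.3,"dy":3.5,"dz":0,"ax":0,"ay":0,"az":0,"hand":5.0},{"dx":-1.3,"dy":3.5,"dz":0,"ax":0,"ay":0,"az":0,"hand":5.0},{"dx":-1.3,"dy":3.5,"dz":0.5,"ax":0,"ay":0,"az":0,"hand":5.0},{"dx":-1,"dy":3,"dz":1.5,"ax":0,"ay":0,"az":0,"hand":5.0},{"dx":-0.5,"dy":1.8,"dz":2,"ax":0,"ay":0,"az":0,"hand":5.0},{"dx":0,"dy":0,"dz":2.5,"ax":0,"ay":0,"az":0,"hand":5.0},{"dx":0,"dy":0,"dz":2.5,"ax":0,"ay":0,"az":0,"hand":5.0},{"dx":0,"dy":0,"dz":2.5,"ax":0,"ay":0,"az":0,"hand":5.0},{"dx":0,"dy":0,"dz":2,"ax":0,"ay":0,"az":0,"hand":5.0},{"dx":0,"dy":0,"dz":1,"ax":0,"ay":0,"az":0,"hand":5.0},{"dx":0,"dy":0,"dz":0.5,"ax":0,"ay":0,"az":0,"hand":5.0},{"dx":0,"dy":0,"dz":0,"ax":0,"ay":0,"az":0,"hand":5.0},{"dx":0,"dy":0,"dz":0,"ax":0,"ay":0,"az":0,"hand":5.0}]'
python3 - <<'E'
from h import *
for n in("top","side"): cv2.imwrite(f"pics/{n}4.png",cams.get_image(n)[:,:,::-1])
rep([.515,-.152,.187])
a=cv2.imread("pics/side4.png")[170:310,160:320]
cv2.imwrite("pics/c4.png",cv2.resize(a,None,fx=4,fy=4,interpolation=cv2.INTER_CUBIC))
E
```

```text
t: 13.88
eef_pos: [0.515, -0.1516, 0.2114]
tool_rot: [0.0, 0.979, 0.203, 0.001]
wrist_force: [-0.0, 0.7, -1.2]
grip_width: 0.616
grasp_force: 14.9
t 13.975 p [ 0.5149 -0.1515  0.2113] yaw_y -66.54 z [ 0.0011  0.     -1.    ] F [ 0.9   0.01 -0.58] Ftool [0.82 0.35 0.58] M [-0.068 -0.01  -0.009] w_mm 53.7965369980052 g 14.888303428888321 q6 1.901
tool cm [-0.01  0.05  2.43]
```

View pics/c4.png

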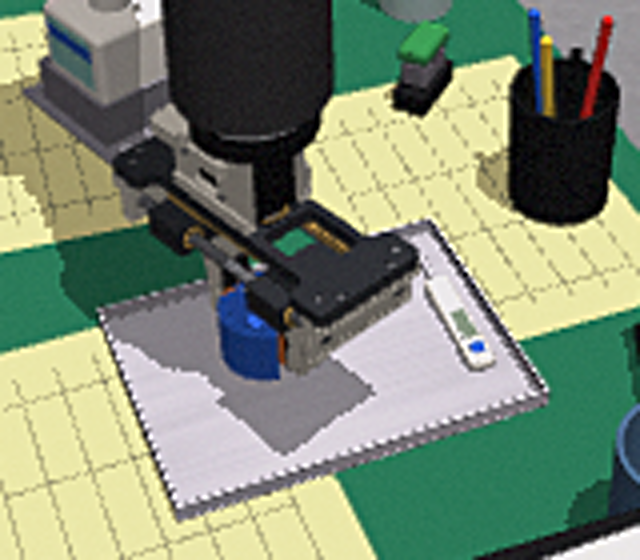

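The cap is held over the free middle of the tray, well away from the thermometer at (460,320) in the crop. Lowering gently.

```bash
python3 -m pendant '[{"dx":0,"dy":0,"dz":1,"ax":0,"ay":0,"az":0,"hand":5.0},{"dx":0,"dy":0,"dz":0.6,"ax":0,"ay":0,"az":0,"hand":5.0},{"dx":0,"dy":0,"dz":0.4,"ax":0,"ay":0,"az":0,"hand":5.0},{"dx":0,"dy":0,"dz":0.1,"ax":0,"ay":0,"az":0,"hand":5.0},{"dx":0,"dy":0,"dz":0.1,"ax":0,"ay":0,"az":0,"hand":5.0},{"dx":0,"dy":0,"dz":0,"ax":0,"ay":0,"az":0,"hand":5.0}]'
python3 -c "
from h import *
rep()"
python3 -m pendant '[{"dx":0,"dy":0,"dz":0.05,"ax":0,"ay":0,"az":0,"hand":5.0},{"dx":0,"dy":0,"dz":0.05,"ax":0,"ay":0,"az":0,"hand":5.0},{"dx":0,"dy":0,"dz":0,"ax":0,"ay":0,"az":0,"hand":5.0}]'
```

```text
t: 14.72
eef_pos: [0.5147, -0.1516, 0.1887]
tool_rot: [0.0, 0.979, 0.203, 0.0]
wrist_force: [-0.1, 0.7, -0.5]
grip_width: 0.617
grasp_force: 14.9
t 14.725 p [ 0.5147 -0.1516  0.1887] yaw_y -66.55 z [ 2.e-04 -0.e+00 -1.e+00] F [-0.07  0.7  -0.53] Ftool [ 0.21 -0.67  0.53] M [-0.037 -0.03   0.024] w_mm 54.00755372218117 g 14.888361543416977 q6 1.901
t: 15.1
eef_pos: [0.5148, -0.1515, 0.1882]
tool_rot: [0.0, 0.979, 0.203, 0.0]
wrist_force: [-2.4, 0.6, 3.9]
grip_width: 0.615
grasp_force: 14.9
```

It touched down at 3.9 N. Releasing gradually.

```bash
python3 -m pendant '[{"dx":0,"dy":0,"dz":0,"ax":0,"ay":0,"az":0,"hand":5.6},{"dx":0,"dy":0,"dz":0,"ax":0,"ay":0,"az":0,"hand":5.9},{"dx":0,"dy":0,"dz":0,"ax":0,"ay":0,"az":0,"hand":6.2},{"dx":0,"dy":0,"dz":0,"ax":0,"ay":0,"az":0,"hand":6.5},{"dx":0,"dy":0,"dz":0,"ax":0,"ay":0,"az":0,"hand":7.2},{"dx":0,"dy":0,"dz":0,"ax":0,"ay":0,"az":0,"hand":7.8},{"dx":0,"dy":0,"dz":0,"ax":0,"ay":0,"az":0,"hand":7.8}]'
python3 -m pendant '[{"dx":0,"dy":0,"dz":-0.5,"ax":0,"ay":0,"az":0,"hand":7.8},{"dx":0,"dy":0,"dz":-1.5,"ax":0,"ay":0,"az":0,"hand":7.8},{"dx":0,"dy":0,"dz":-2,"ax":0,"ay":0,"az":0,"hand":7.8},{"dx":0,"dy":0,"dz":-3,"ax":0,"ay":0,"az":0,"hand":7.8},{"dx":0,"dy":0,"dz":-4,"ax":0,"ay":0,"az":0,"hand":7.8},{"dx":0,"dy":0,"dz":-4,"ax":0,"ay":0,"az":0,"hand":7.8},{"dx":0,"dy":0,"dz":-2,"ax":0,"ay":0,"az":0,"hand":7.8},{"dx":0,"dy":0,"dz":0,"ax":0,"ay":0,"az":0,"hand":7.8},{"dx":0,"dy":0,"dz":0,"ax":0,"ay":0,"az":0,"hand":7.8}]'
python3 - <<'E'
from h import *
a=cams.get_image("side")[:,:,::-1][110:310,130:350]
cv2.imwrite("pics/c5.png",cv2.resize(a,None,fx=3,fy=3,interpolation=cv2.INTER_CUBIC))
rep()
E
```

```text
t: 15.98
eef_pos: [0.5146, -0.1516, 0.1875]
tool_rot: [-0.0, 0.979, 0.203, -0.0]
wrist_force: [-0.2, -0.1, -0.6]
grip_width: 0.884
grasp_force: 0.0
t: 17.1
eef_pos: [0.5142, -0.1515, 0.3577]
tool_rot: [-0.0, 0.979, 0.203, 0.0]
wrist_force: [-0.6, -0.2, 0.5]
grip_width: 0.89
grasp_force: 0.0
t 17.15 p [ 0.5142 -0.1515  0.3572] yaw_y -66.56 z [-9.e-04  2.e-04 -1.e+00] F [-0.38 -0.29 -0.77] Ftool [-0.46  0.11  0.77] M [-0.086  0.006  0.036] w_mm 77.94922792395909 g 0.0 q6 1.901
```

View pics/c5.png

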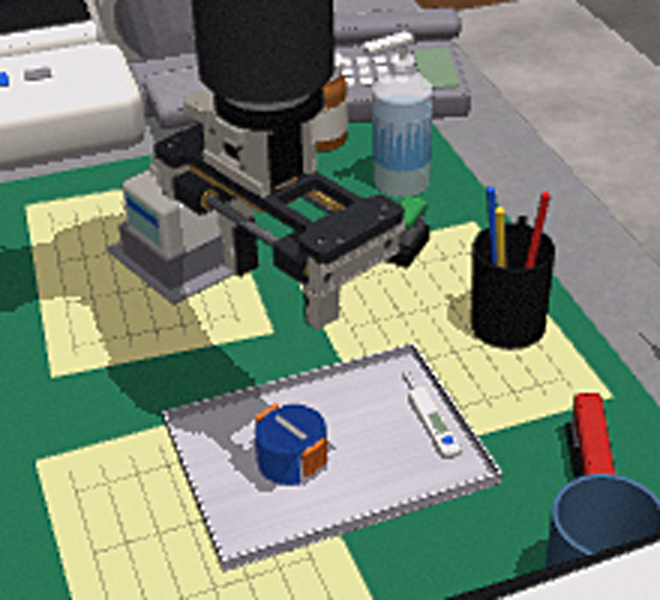

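The cap lies flat and right way up in the tray at (290,440) with its tabs sprung out. The tub is seated, everything else is where it was, and the robot is clear.

```bash
python3 -c "
from bench import robot
print(robot.sign_off())"
```

```text
the job is handed in; nothing more can be done
None
```

The cap was squeezed, turned about 52° until it came free, lifted off and set down flat and right way up in the steel tray; the tub is still seated in its holder, the last picture shows nothing else moved, and I handed the job in at about 17 s.

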